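Click the winged key onto the extruder gate drive and turn the gate to its mark

ROBOT

A 6-joint arm with a two-finger parallel gripper is mounted at the origin on a cart in front of the work surface, level with it; the furniture and walls round the work are solid. World frame = base frame: x ahead of the robot, y to its left, z up, the work surface at z = 0. Lengths are in mm, angles in degrees, forces in N, time in s.
With the tool pointing down it reaches from about 350 to 850 mm from the base axis. Payload 8.1 kg.
Tool frame: the origin (TCP) lies midway between the tips of the shut fingers; the grasp point (between the pads) lies 19 mm behind it; z points along the fingers, y is the line along which they close (so a half turn about z gives the same grasp; the last joint's range is limited). The gripper opens to 85 mm and grips with 20 to 120 N. Pads are 22 mm wide; open, the fingers measure 114 mm over their backs; the gripper's body (76 mm by 85 mm) begins 54 mm behind the grasp point. The pads swing forward as they close: fully open they stand 13 mm farther back than shut.
Start: joints at [71.711, 7.471, 85.268, -0, 87.261, -4.893], TCP at [138.983, 583.686, 231.292] pointing down, gripper open.
Joint ranges: [-169.43, 169.43], [-51.17, 129.36], [1.28, 143.12], [-76.62, 256.62], [0, 156.53], [-152.29, 152.29]. Speed limits (degrees/s): [136.94, 136.94, 159.86, 180, 180, 180].

INTERFACE

Orientations are given as [roll, pitch, yaw] about the fixed x, y, z axes, in that order (R = Rz(yaw) Ry(pitch) Rx(roll)).
In Python, from bench import r, optics, workorder gives the robot as it stands.
- The arm moves only by the shell command python3 -m handwheel 'ROWS' [FORCE]. ROWS is rows parted by semicolons, their numbers by spaces, 1 to 8 of them, each of 7 numbers: a rotation vector rx, ry, rz in degrees, then dx, dy, dz in mm, then the finger opening in mm; each row is the pose to reach, as a shift and turn from the pose commanded when the command began, along the tool's axes at that moment; what a row does not reach only later rows make up. A row lasts 1/8 s, in which the tool goes at most 62.5 mm and 10.7 degrees, less where a joint would pass 70% of its speed; a pose out of reach is approached as far as the arm can. The fingers move at their own pace and stop on an object; FORCE is the grip in N (left out, the last holds). Time passes only in rows, so rows that do not move let the fingers close. It prints the time, the measured TCP pose, the force, the opening and the grip force at its end.
- r.sense(): the state, without advancing time (a new reading comes with each control period).
- optics.snapshot(name): name is "scene" or "side" or "wrist"; returns a dict with "pixels" (400x640x3 uint8, blue, green, red), "fx", "fy", "cx", "cy" (pixels), "D" ([k1, k2, p1, p2, k3] as OpenCV has them; the pictures are not rectified), "pose" (4x4, takes a point from camera to world coordinates). Camera axes: x right, y up, looking along -z (the intrinsics and any distortion apply to the point x, -y, -z); pixel columns grow to the right and rows downward; lengths in mm; the calibration is good to about 2 mm. A picture is of the moment at which its call begins. There is no depth.
- workorder.hand_in(): hands the job in; it is judged then, once.
The state is a dict: "time": time; "joint_pos": joint angles; "qd": joint speeds; "joint_efforts": joint torques, N m; "tool_pos": TCP position; "tcp_rot": TCP orientation; "ft_force": force on the tool from outside, world axes, zero at the start; "wrist_torque": the same for the moment, N m; "finger_gap": finger opening in mm; "grip_force": force on a finger pad.
Only numpy, scipy, OpenCV 4.12 (cv2) and the standard library are available. Lean on these libraries where they do the work, as an engineer would, in place of code of your own. Each camera call takes 0.05 s, during which the arm holds its last target. There are 200 camera calls.

TASK

Stand the red winged key on the square drive of the clay extruder's green gate head and push it straight down until the drive's spring ball clicks into the key and the key is fully home on the collar, never loading the drive with more than about 25 N. Then turn the key clockwise (seen from above) until the yellow pointer stands over the red mark, and let go, leaving the key clicked on and upright. Leave the blue key and the other things where they are.

Things in the scene. Friction and masses are not known exactly. Their poses are not given: they have to be found in the camera images.
- red_key: loose winged key standing upright on its skirt, about 0.25 kg, 96 mm tall. Origin: centre of its underside, z up. Steel skirt 44 mm diameter, z 0 to 60 mm. In the underside a square bore 21.2 mm wide, sides parallel to the key's x and y, 48 mm deep, mouth flared by 4 mm over the first 8 mm; a 10 mm high groove for the ball is centred 32 mm up the bore. Fits in any of four quarter turns.
- red_grip (a point): centre of the red key's grip, 78 mm above its underside. The grip is 64 mm long along the key's x, 22 mm thick along y, 36 mm tall (60 to 96 mm above the underside). Take it from above, closing along the key's y.
- blue_key: loose key of the same shape with a blue grip and a 15 mm bore that does not fit; not to be moved
- gate_head: head bolted to the bench: green gearbox on a foot 116 x 104 mm (x by y), outlet to its +x. Origin: centre of its underside, z up; the drive's axis runs up through it. Pushing the key on takes 4 to 12 N until the ball clicks, about 3 mm short of home; home, the key's underside rests on the collar.
- dial (a point): centre of the silver dial plate's top, 58 mm above the head's underside. Above it: a steel collar, 48 mm diameter, 6 mm thick, on it the square drive, 20 mm wide, 44 mm long, the top 5 mm tapered. The collar's height is set anew each time and not reported: top 76 to 100 mm above the head's underside. It sinks when pushed (spring, 12 N per mm, 6 mm travel) and comes back.
- red_mark (a point): the red mark on the dial plate, 35 mm from the drive's axis, 1.2 rad clockwise (from above) from the black mark, which lies towards the head's -x. The yellow pointer sits on the edge of the collar above.
- spindle (a joint): turn of drive, collar and pointer, rad: 0 with the pointer at the black mark, growing clockwise seen from above, 1.2 at the red mark; starts between -0.2 and 0.3, ends at -0.4 and 1.55; stays where left (friction 0.12 N m). At 0 the drive's sides are parallel to the head's x and y: the drive's yaw is the head's yaw minus this value.
- ball (a joint): how far the spring ball is pushed into the drive, m: 0 fully out (free, or clicked into the key's groove), about 0.002 while it rubs on the bore's wall
- water_cup: grey water cup, 75 mm wide, 48 mm tall, bystander, origin under its centre
- bamboo_taped: bamboo stick with a taped grip, 170 x 14 x 12 mm, bystander, origin under its centre
- wood_rib: flat oval wooden rib, 43 x 100 x 8 mm, bystander, origin under its centre

How it is judged (in metres and radians):
On the way, in this order (a step that is already met when the one before it is completed fails the run):
1. the red key is clicked home on the drive, upright, before the drive has been turned far (value of joint ball below 0.001 m and horizontal distance between red_key and gate_head below 0.004 m and z of red_key in the frame of gate_head below 0.1025 m and angle between red_key's own z axis and vertical below 0.08 rad and value of joint spindle below 0.7 rad), for 0.2 s.
2. the pointer has been turned to the red mark (value of joint spindle between 1.05 and 1.35 rad), for 0.2 s.
At the end, for the whole second after the job is handed in: The red key sits upright (within 0.08 rad) and at rest on the drive, within 4 mm of its axis, its underside at most 102.5 mm above the head's underside, the ball out in its groove (within 1 mm), and the pointer within 0.15 rad of the red mark (all of step 2 and value of joint ball below 0.001 m and horizontal distance between red_key and gate_head below 0.004 m and z of red_key in the frame of gate_head below 0.1025 m and angle between red_key's own z axis and vertical below 0.08 rad and linear speed of red_key below 0.02 m/s); the robot touches nothing.
It fails at once if the red key and the gate head press on each other with more than 25 N (contact force between red_key and gate_head above 25 N).
It fails at once if the blue key is moved by more than 2 cm (distance of blue_key from where it was at the start of the episode above 0.02 m).
It fails at once if the cup, the bamboo stick or the rib is moved by more than 3 cm (distance of any of water_cup, bamboo_taped, wood_rib from where it was at the start of the episode above 0.03 m).
It also fails if it takes over 51 s, if anything falls off the work surface, if the arm or the gripper's body presses on something with over 40 N, if the wrist force passes 120 N, or if a joint passes its speed limit or range.

## Working session

There is one attempt and no reset: what is moved stays moved. The work goes in short steps, Python scripts to look and compute and a shell command to move; the robot and the scene stay as the last step left them, time stands still between calls to the robot, and variables do not carry over. Pictures are saved under pics/ and viewed, at most 14 in all, crops included, and the job is handed in when it is done.

```bash
mkdir -p pics; ls; cat > h.py <<'E'
import numpy as np, cv2
from bench import r, optics, workorder
def snap(n,f=None):
    s=optics.snapshot(n); s["pixels"]=np.ascontiguousarray(s["pixels"])
    if f: cv2.imwrite("pics/"+f,s["pixels"])
    return s
def K(s): return np.array([[s["fx"],0,s["cx"]],[0,s["fy"],s["cy"]],[0,0,1.]])
def ray(s,uv):
    p=cv2.undistortPoints(np.array(uv,float).reshape(-1,1,2),K(s),np.array(s["D"],float)).reshape(-1,2)
    d=np.c_[p[:,0],-p[:,1],-np.ones(len(p))]@np.array(s["pose"])[:3,:3].T
    return np.array(s["pose"])[:3,3],d
def onz(s,uv,z):
    o,d=ray(s,uv); return o+d*((z-o[2])/d[:,2])[:,None]
def proj(s,P):
    T=np.array(s["pose"]); q=(np.array(P,float).reshape(-1,3)-T[:3,3])@T[:3,:3]
    q=q*[1,-1,-1]
    return cv2.projectPoints(q,np.zeros(3),np.zeros(3),K(s),np.array(s["D"],float))[0].reshape(-1,2)
def tri(s1,u1,s2,u2):
    o,d=ray(s1,[u1]);p,e=ray(s2,[u2]);d=d[0];e=e[0]
    t=np.linalg.lstsq(np.c_[d,-e],p-o,rcond=None)[0]
    a=o+d*t[0];b=p+e*t[1]; return (a+b)/2,np.linalg.norm(a-b)
E
python3 - <<'E'
from h import *
print(r.sense())
for n in("scene","side","wrist"):
    s=snap(n,n+"0.png"); print(n,s["fx"],s["cx"],s["D"],np.round(s["pose"],3).tolist())
E
```

```text
pics
{'time': 0.0, 'joint_pos': array([ 7.17111903e+01,  7.51389740e+00,  8.53291965e+01,  1.21473866e-03,
        8.72607202e+01, -4.89110361e+00]), 'qd': array([-0.11477446,  0.0199792 ,  0.06423071, -0.05853232, -0.02427003,
        0.02083227]), 'joint_efforts': array([ 2.66584226e-03, -5.69408834e+01, -5.00549591e+01,  1.08050128e-05,
        1.49672624e-02,  4.32974147e-06]), 'tool_pos': array([138.80595949, 583.16779969, 230.2578362 ]), 'tcp_rot': array([-1.79896667e+02, -1.00602459e-02,  1.66602226e+02]), 'ft_force': array([-0.99833403, -0.20716484, -0.11762483]), 'wrist_torque': array([-0.00216963,  0.04030739,  0.01353095]), 'grip_force': 0.0, 'finger_gap': 85.42181507666777}
scene 460.19597750442085 313.2190851218774 [-0.06433036  0.          0.          0.          0.        ] [[0.726, 0.415, -0.548, -13.54], [-0.687, 0.408, -0.601, -681.31], [-0.026, 0.813, 0.582, 676.386], [0.0, 0.0, 0.0, 1.0]]
side 490.01588005424304 320.31251938920633 [-0.04380026  0.          0.          0.          0.        ] [[0.883, 0.288, -0.37, 144.944], [-0.468, 0.51, -0.722, -816.787], [-0.02, 0.811, 0.585, 704.593], [0.0, 0.0, 0.0, 1.0]]
wrist 290.6723242910248 317.5457501031103 [0.01114242 0.         0.         0.         0.        ] [[0.233, -0.939, -0.252, 75.026], [0.973, 0.224, 0.062, 599.367], [-0.002, -0.26, 0.966, 372.419], [0.0, 0.0, 0.0, 1.0]]
```

View pics/scene0.png

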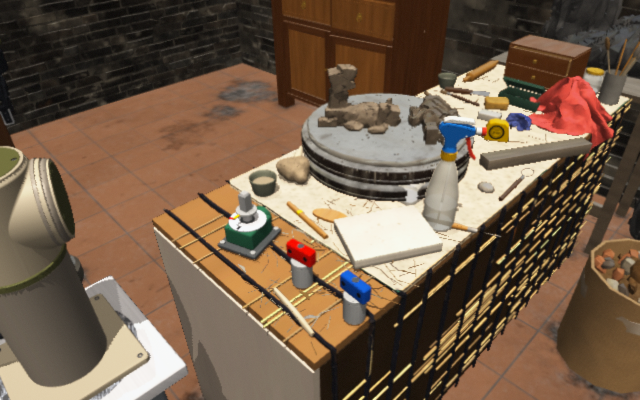

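View pics/side0.png

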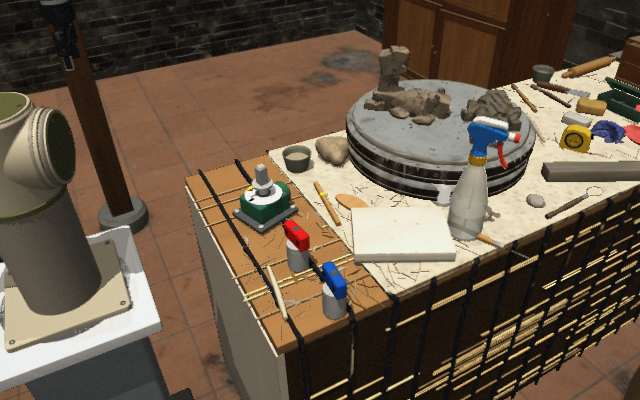

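Scene view: red key grip at about (301,252), blue at (354,287), head at (248,225) with its drive top at (243,197). Side view: red (297,237), head (264,200). The arm is clear of both views. Next I enlarge both head and key areas.

```bash
python3 - <<'E'
from h import *
a=cv2.imread("pics/scene0.png")[185:295,205:325]; b=cv2.imread("pics/side0.png")[155:275,220:320]
a=cv2.resize(a,None,fx=3.3,fy=3.3*1.0,interpolation=cv2.INTER_CUBIC); b=cv2.resize(b,None,fx=3.9,fy=3.9,interpolation=cv2.INTER_CUBIC)
h=max(a.shape[0],b.shape[0]); p=lambda i:cv2.copyMakeBorder(i,0,h-i.shape[0],0,0,cv2.BORDER_CONSTANT)
o=np.hstack([p(a),p(b)]);print(o.shape);cv2.imwrite("pics/c1.png",o)
for n in("scene","side"):
    s=snap(n); i=s["pixels"]; hsv=cv2.cvtColor(i,cv2.COLOR_BGR2HSV)
    H,S,V=cv2.split(hsv)
    box=np.zeros(H.shape,bool); box[150:340,200:400]=1
    for nm,m in dict(red=((H<6)|(H>174))&(S>170)&(V>70),blue=(H>105)&(H<125)&(S>150)&(V>60),yellow=(H>24)&(H<36)&(S>170)&(V>120)).items():
        k,l,st,c=cv2.connectedComponentsWithStats((m&box).astype(np.uint8))
        for j in range(1,k):
            if st[j,4]>3: print(n,nm,st[j].tolist(),c[j].round(1), onz(s,[c[j]],78)[0].round(1), onz(s,[c[j]],58)[0].round(1))
E
```

```text
(468, 786, 3)
scene red [229, 217, 4, 2, 6] [230.2 217.7] [403.2  49.3  78. ] [417.1  73.8  58. ]
scene red [287, 239, 28, 28, 476] [300.8 252.5] [ 434.8 -148.6   78. ] [ 449.8 -130.8   58. ]
scene blue [341, 271, 30, 33, 530] [355.4 287.1] [ 440.3 -290.1   78. ] [ 455.5 -277.    58. ]
scene yellow [297, 210, 5, 3, 12] [298.8 211.1] [526.7 -40.6  78. ] [544.8 -19.2  58. ]
scene yellow [234, 215, 5, 4, 10] [236.  216.5] [415.   43.6  78. ] [429.3  67.9  58. ]
side red [284, 220, 25, 32, 448] [296.5 235.3] [ 432.3 -150.1   78. ] [ 441.4 -128.8   58. ]
side blue [322, 262, 25, 37, 495] [334.3 280.3] [ 438.  -290.3   78. ] [ 447.3 -273.5   58. ]
side yellow [247, 187, 7, 3, 11] [249.6 187.8] [410.8  45.6  78. ] [419.3  73.1  58. ]
side yellow [320, 192, 5, 3, 11] [322.  193.2] [541.2 -51.4  78. ] [553.8 -27.   58. ]
```

View pics/c1.png

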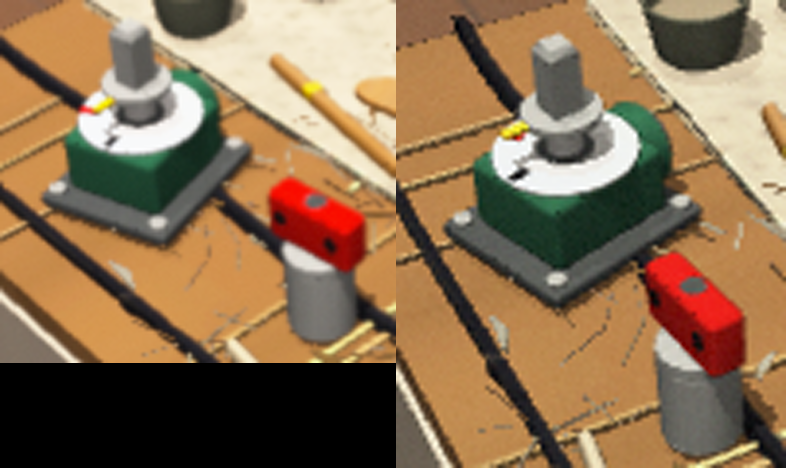

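The crop shows the drive-top centre at scene (245,193.2), side (260.8,165.8). The grey disc on the red grip's top is at scene (301.1,245.9), side (295.9,228.6). The outlet points to upper right, and the black mark is at scene (238.6,227.4).

```bash
python3 - <<'E'
from h import *
A=snap("scene");B=snap("side")
sc=lambda u,v:(205+u/3.3,185+v/3.3); sd=lambda u,v:(220+(u-396)/3.9,155+v/3.9)
for nm,a,b in [("drvtop",(132,27),(555,42)),("disc",(317,201),(692,287)),("footL",(43,199),(446,228)),("footB",(163,243),(556,304)),("footR",(250,150),(700,209)),("black",(111,140),(518,174)),("pointer",(103,103),(514,130)),("collarL",(102,85),(520,108)),("collarR",(172,85),(606,108))]:
    print(nm,*[x.round(1) for x in tri(A,sc(*a),B,sd(*b))])
print(onz(A,[sc(317,201)],96).round(1),onz(B,[sd(692,287)],96).round(1))
# grip top long edges z=96
print("edge", onz(A,[sc(285,178),sc(367,213),sc(270,195)],96).round(1).tolist(), onz(B,[sd(680,253),sd(745,317),sd(648,268)],96).round(1).tolist())
s=r.sense();print(s["tool_pos"],s["tcp_rot"])
E
```

```text
drvtop [435.7  27.  138.2] 0.7
disc [ 428.3 -158.5  103.9] 1.4
footL [369.   64.    9.5] 1.0
footB [399.3 -32.7  10.6] 1.2
footR [507.8   7.    8.1] 1.2
black [403.2  19.8  65.9] 1.6
pointer [407.1  29.2  89.2] 1.9
collarL [416.3  42.5  92.7] 1.4
collarR [461.9  27.9  81.3] 6.1
[[ 435.  -150.4   96. ]] [[ 431.5 -150.9   96. ]]
edge [[435.9, -120.5, 96.0], [448.4, -179.4, 96.0], [418.9, -126.3, 96.0]] [[437.7, -123.9, 96.0], [444.2, -183.7, 96.0], [418.6, -126.8, 96.0]]
[138.95071939 583.58441013 231.04300496] [-1.79977028e+02 -2.50374322e-03  1.66606866e+02]
```

Estimates: key centre is about (433,-151) with y axis at about 9°, and head is about (437,32) with yaw about 19°. I'll move the wrist camera to TCP (435,-66,258), psi 99°, to see both.

```bash
python3 -m handwheel '0 0 10 -50 -37 -4;0 0 20 -100 -74 -8'  2>&1 | tail -3; python3 -m handwheel '0 0 10 -50 -37 -4 85;0 0 20 -100 -74 -8 85;0 0 30 -150 -111 -12 85;0 0 40 -200 -148 -16 85;0 0 50 -250 -186 -20 85;0 0 60 -300 -223 -25 85;0 0 67.6 -351 -260 -29 85'
```

```text
Traceback (most recent call last):
ValueError: each row has 7 numbers
time: 1.23
tool_pos: [420.6, 248.5, 260.8]
tcp_rot: [179.9, -0.0, 98.7]
ft_force: [0.9, 1.4, 1.1]
finger_gap: 84.9
grip_force: 0.0
```

```bash
python3 -m handwheel '0 0 0 -60 -6 0 85;0 0 0 -120 -13 0 85;0 0 0 -180 -20 0 85;0 0 0 -240 -27 0 85;0 0 0 -300 -33 1 85;0 0 0 -315 -35 2 85;0 0 0 -315 -35 2 85' && python3 - <<'E'
from h import *
s=snap("wrist","w1.png"); print(np.round(s["pose"],3).tolist())
E
```

```text
time: 2.1
tool_pos: [434.2, -66.8, 258.1]
tcp_rot: [-180.0, -0.0, 98.9]
ft_force: [-0.7, 0.7, 0.2]
finger_gap: 84.9
grip_force: 0.0
[[0.988, -0.148, -0.04, 423.947], [0.153, 0.954, 0.256, -1.435], [0.001, -0.259, 0.966, 400.22], [0.0, 0.0, 0.0, 1.0]]
```

View pics/w1.png

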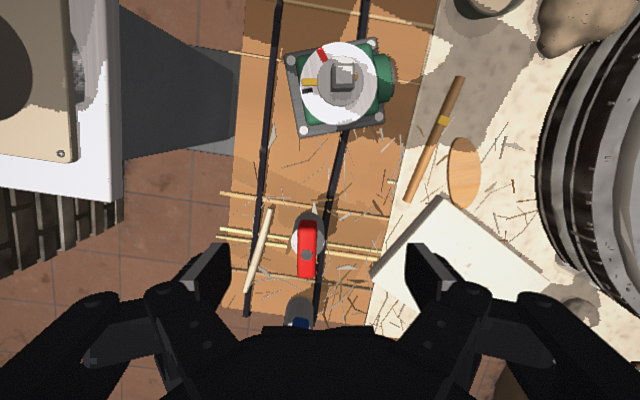

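The wrist view shows: red grip (307,249) with disc (306,255), dial centre about (338,83), red mark (321,55), black mark (307,90), yellow pointer (309,82), drive top (344,72), foot bolts about (292,60), (303,130), (379,116), (371,44).

```bash
python3 - <<'E'
from h import *
s=snap("wrist"); i=s["pixels"]; H,S,V=cv2.split(cv2.cvtColor(i,cv2.COLOR_BGR2HSV))
def comp(m,x0,x1,y0,y1,mn=4):
    b=np.zeros(H.shape,np.uint8); b[y0:y1,x0:x1]=m[y0:y1,x0:x1]
    k,l,st,c=cv2.connectedComponentsWithStats(b)
    j=1+np.argmax(st[1:,4]); return (l==j).astype(np.uint8),c[j],st[j]
red=((H<6)|(H>174))&(S>150)&(V>60)
m,c,st=comp(red,280,335,200,290)
rc=cv2.minAreaRect(cv2.findNonZero(m)); bx=cv2.boxPoints(rc)
print("grip",c,rc,onz(s,bx,96).round(1).tolist(),onz(s,[rc[0]],96).round(1))
for y in range(214,282,6):
    xs=np.where(m[y])[0]
    if len(xs): print(y,xs.min(),xs.max(),onz(s,[(xs.min()-.5,y),(xs.max()+.5,y)],96)[:,:2].round(1).tolist())
rm,c,_=comp(red,310,332,40,66); print("redmark",c,onz(s,[c],58).round(1))
km,c,_=comp((V<60),300,314,84,96); print("black",c,onz(s,[c],58).round(1))
ym,c,st=comp((H>18)&(H<36)&(S>120)&(V>90),300,320,74,88); print("ptr",c,st,onz(s,[c],58).round(1),onz(s,[c],85).round(1))
w=(S<40)&(V>190)
m,c,st=comp(w,290,385,35,130); hull=cv2.convexHull(cv2.findNonZero(m))[:,0]
P=onz(s,hull,58)[:,:2]; (cc,rad)=cv2.minEnclosingCircle(P.astype(np.float32)); print("dial",cc,rad,np.hypot(*(P-cc).T).round(0))
print("bolts",onz(s,[(292,60),(303,130),(379,116),(371,44)],12).round(1).tolist())
o=cv2.resize(i[30:145,280:405],None,fx=6,fy=5.2,interpolation=cv2.INTER_CUBIC);cv2.imwrite("pics/c2.png",o);print(o.shape)
E
```

```text
grip [306.36353945 248.91257996] ((306.3027648925781, 249.49481201171875), (18.362064361572266, 57.3222541809082), 1.5074357986450195) [[427.1, -179.1, 96.0], [419.1, -108.9, 96.0], [439.2, -106.3, 96.0], [448.4, -176.5, 96.0]] [[ 433.3 -141.7   96. ]]
226 298 316 [[419.6, -115.2], [440.4, -111.9]]
232 298 315 [[420.5, -122.3], [440.4, -119.2]]
238 298 315 [[421.5, -129.4], [441.5, -126.3]]
244 298 315 [[422.5, -136.6], [442.6, -133.5]]
250 298 315 [[423.5, -143.9], [443.8, -140.7]]
256 297 315 [[423.4, -151.4], [444.9, -148.1]]
262 297 315 [[424.5, -158.9], [446.0, -155.5]]
268 297 315 [[425.5, -166.5], [447.2, -163.1]]
274 297 314 [[426.6, -174.1], [447.2, -170.9]]
redmark [321.65060241  55.22891566] [[418.   67.5  58. ]]
black [307.25925926  91.18518519] [[408.   29.2  58. ]]
ptr [309.06730769  82.97115385] [302  80  15   7 104] [[408.7  37.9  58. ]] [[409.9  34.9  85. ]]
dial (440.5585021972656, 40.15729522705078) 42.597816467285156 [42. 42. 42. 42. 42. 42. 42. 42. 42. 42. 42. 43. 42. 43. 42. 42. 43. 43.
 43. 42. 42. 42. 43. 43. 42. 42. 42. 42. 43. 43. 42. 42. 42. 42.]
bolts [[382.2, 65.7, 12.0], [407.3, -14.5, 12.0], [501.1, 17.8, 12.0], [474.1, 97.9, 12.0]]
(598, 750, 3)
```

View pics/c2.png

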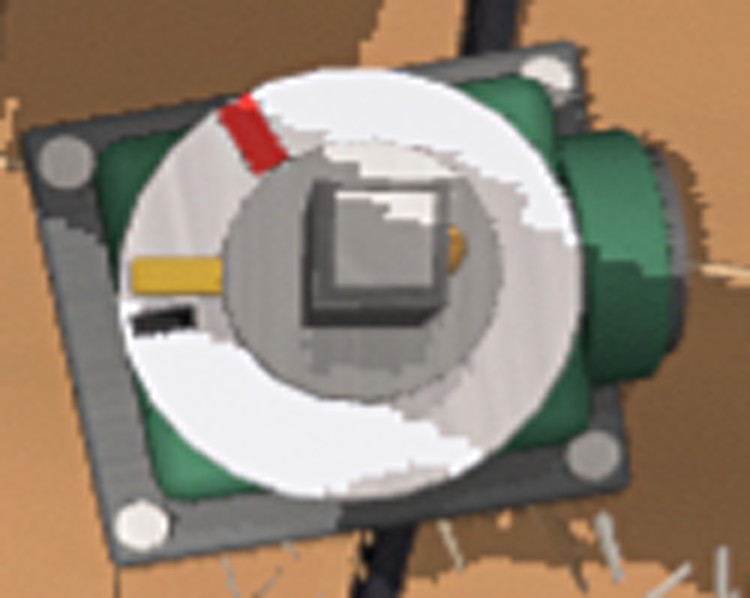

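Dial centre is about (440.6,40.2); black at 34.4 mm and red at 35.4 mm, 69° apart, so head yaw is about 18.8°. The pointer gives spindle of about 0.157, so drive yaw is about 9.8°. The key is at about (434,-148), y axis about 7.5°. I'll go above the key and refine.

```bash
python3 -m handwheel '0 0 1 -27 -4 40 85;0 0 1.5 -54 -8 80 85;0 0 1.5 -80 -12.6 118 85;0 0 1.5 -80 -12.6 118 85' && cat > key.py <<'E'
from h import *
def grip(s,z):
    i=s["pixels"]; H,S,V=cv2.split(cv2.cvtColor(i,cv2.COLOR_BGR2HSV))
    m=(((H<6)|(H>174))&(S>150)&(V>60)).astype(np.uint8)
    k,l,st,c=cv2.connectedComponentsWithStats(m); j=1+np.argmax(st[1:,4]); m=(l==j).astype(np.uint8)
    rc=cv2.minAreaRect(cv2.findNonZero(m)); b=cv2.boxPoints(rc)
    return m,st[j],rc,onz(s,b,z)
if __name__=="__main__":
    s=snap("wrist","w2.png"); m,st,rc,P=grip(s,96); print(st,rc,P.round(1).tolist(),r.sense()["tool_pos"],r.sense()["tcp_rot"])
E
python3 key.py
```

```text
time: 2.7
tool_pos: [432.4, -145.8, 136.9]
tcp_rot: [-179.7, -0.2, 97.5]
ft_force: [0.3, 1.0, 0.7]
finger_gap: 84.8
grip_force: 0.0
[ 304  174   33   95 2569] ((320.0, 221.0), (94.0, 32.0), 90.0) [[419.2, -113.6, 96.0], [439.4, -110.9, 96.0], [449.1, -176.3, 96.0], [427.0, -179.2, 96.0]] [ 433.7093209  -145.73955317  139.13769671] [-1.79855648e+02 -1.26600237e-01  9.75497668e+01]
```

View pics/w2.png

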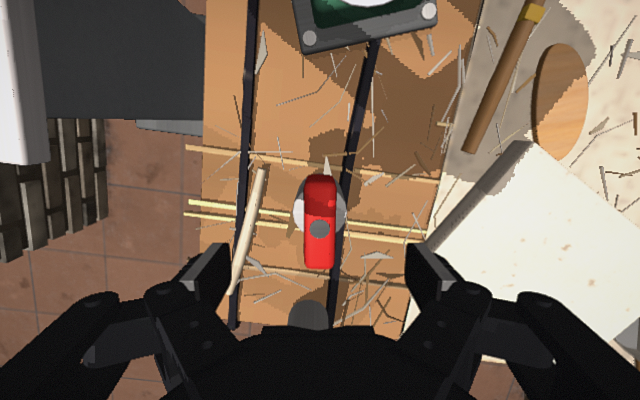

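The key is centred between the fingers and aligned with the image columns: grip columns 304–337, fingers' midpoint about 318.5. Go down and grip.

```bash
python3 -m handwheel '0 0 0 0 0 40 85;0 0 0 0 0 73 85;0 0 0 0 0 73 85;0 0 0 0 0 73 20;0 0 0 0 0 73 15;0 0 0 0 0 73 15;0 0 0 0 0 73 15;0 0 0 0 0 73 15' 60; python3 -c "
from h import *
s=r.sense();print(s)"
```

```text
time: 3.75
tool_pos: [435.0, -147.8, 68.3]
tcp_rot: [179.9, 0.0, 97.5]
ft_force: [-2.0, 1.5, 7.2]
finger_gap: 21.0
grip_force: 58.6
{'time': 3.75, 'joint_pos': array([-2.51617582e+01, -6.30794429e+00,  1.16852524e+02,  5.82259538e-03,
        6.93697870e+01, -3.26566037e+01]), 'qd': array([-0.01063409, -0.04329049, -0.0758812 , -0.02657624,  0.10092717,
        0.07671815]), 'joint_efforts': array([-1.39697352e-01, -3.68077397e+01, -4.28753972e+01, -8.97694496e-02,
       -5.59925381e-01,  1.54909724e-02]), 'tool_pos': array([ 435.03678683, -147.75224798,   68.27555399]), 'tcp_rot': array([1.79924962e+02, 4.16174180e-02, 9.74927708e+01]), 'ft_force': array([-1.9946677 ,  1.46824994,  7.24545205]), 'wrist_torque': array([ 0.15325705,  0.16742764, -0.02278083]), 'grip_force': 58.56859803199768, 'finger_gap': 21.035281343346654}
```

```bash
python3 -m handwheel '0 0 0 0 0 -55 15;0 0 0 0 0 -110 15;0 0 0 0 0 -165 15;0 0 0 0 0 -175 15;0 0 0 0 0 -175 15' && python3 - <<'E'
from key import *
s=snap("wrist","w3.png"); m,st,rc,P=grip(s,0); q=r.sense(); print(st,rc,q["tool_pos"],q["tcp_rot"],q["ft_force"])
sc=snap("scene");sd=snap("side")
cv2.imwrite("pics/c3.png",np.hstack([cv2.resize(x["pixels"][120:300,190:320],None,fx=3,fy=3,interpolation=cv2.INTER_CUBIC) for x in (sc,sd)]))
E
```

```text
time: 4.38
tool_pos: [434.5, -147.5, 242.2]
tcp_rot: [180.0, 0.0, 97.5]
ft_force: [-0.9, 0.6, -3.2]
finger_gap: 21.1
grip_force: 59.9
[ 293  193   50  138 5629] ((317.5, 261.5), (137.0, 49.0), 90.0) [ 433.7783984  -147.21024889  240.74211737] [-1.79907004e+02 -5.98099400e-02  9.74935948e+01] [ 0.34308471 -1.2433689  -2.78900201]
```

View pics/w3.png

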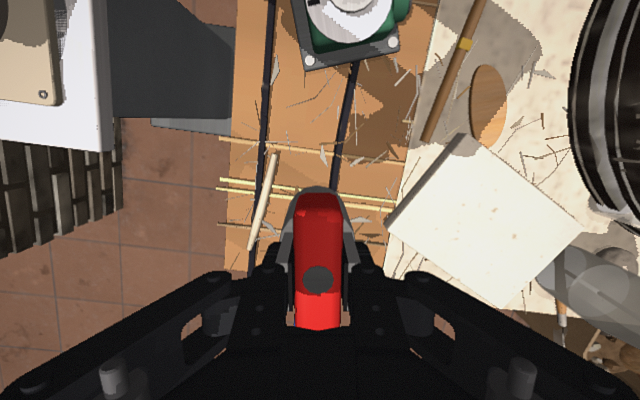

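View pics/c3.png

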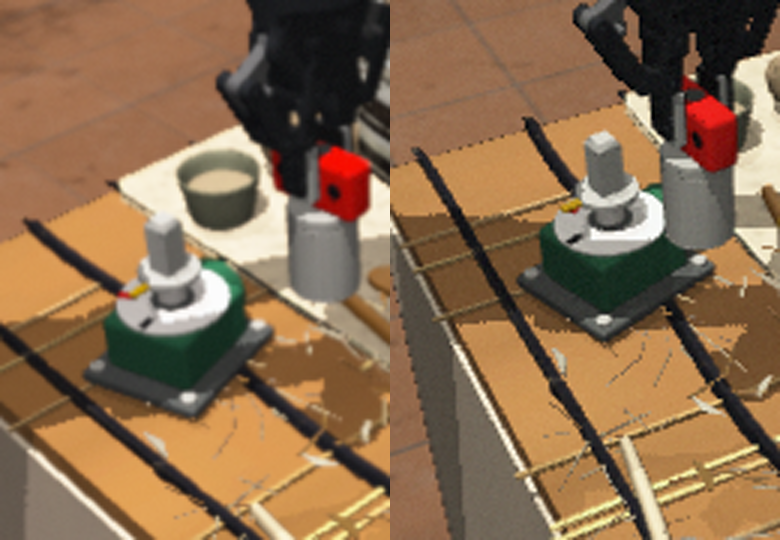

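The lifted key hangs upright: wrist disc is at (318,279), grip columns 293–343. In scene and side the skirt is clear of the drive. The drive is unchanged.

```bash
python3 - <<'E'
from h import *
s=snap("wrist"); q=r.sense(); t=q["tool_pos"]
i=s["pixels"]; H,S,V=cv2.split(cv2.cvtColor(i,cv2.COLOR_BGR2HSV))
m=(S<90); b=np.zeros(H.shape,np.uint8); b[262:296,300:336]=m[262:296,300:336]
k,l,st,c=cv2.connectedComponentsWithStats(b); j=1+np.argmax(st[1:,4]); print(st[j],c[j])
for z in(267,269.5,272): print(onz(s,[c[j]],z).round(1), t.round(1))
# commanded pose from joint? camera vs tcp in tool axes
a=np.radians(q["tcp_rot"][2]); d=np.array(s["pose"])[:3,3]-t; print(d[:2]@[np.cos(a),np.sin(a)], d[:2]@[np.sin(a),-np.cos(a)],d[2])
E
```

```text
[303 266  31  28 642] [317.62928349 279.36760125]
[[ 433.5 -148.3  267. ]] [ 433.3 -146.9  239.8]
[[ 433.3 -146.8  269.5]] [ 433.3 -146.9  239.8]
[[ 433.1 -145.4  272. ]] [ 433.3 -146.9  239.8]
65.9491329839157 0.35483554644623505 142.10031938253263
```

```bash
python3 -m handwheel '0 0 -1 50 8 0 15;0 0 -2.3 100 17 0 15;0 0 -2.3 150 25.5 0 15;0 0 -2.3 184.7 31.4 0 15;0 0 -2.3 184.7 31.4 0 15;0 0 -2.3 184.7 31.4 0 15' && python3 - <<'E'
from h import *
q=r.sense(); print(q["tool_pos"],q["tcp_rot"])
o=[]
for n in("scene","side"):
    s=snap(n,n+"4.png"); u=proj(s,[440.6,40.2,130])[0]; print(n,u)
    x,y=int(u[0])-32,int(u[1])-62; print(x,y); o.append(cv2.resize(s["pixels"][y:y+100,x:x+65],None,fx=6,fy=6,interpolation=cv2.INTER_CUBIC))
cv2.imwrite("pics/c4.png",np.hstack(o))
E
```

```text
time: 5.32
tool_pos: [440.9, 39.5, 241.1]
tcp_rot: [-179.9, 0.0, 99.8]
ft_force: [-1.1, -1.0, -3.0]
finger_gap: 20.9
grip_force: 59.8
[440.85268193  39.54636549 241.13153028] [-1.79883563e+02  5.02340288e-03  9.98381256e+01]
scene [243.59188382 192.94571338]
211 130
side [260.89582993 165.64413852]
228 103
```

View pics/c4.png

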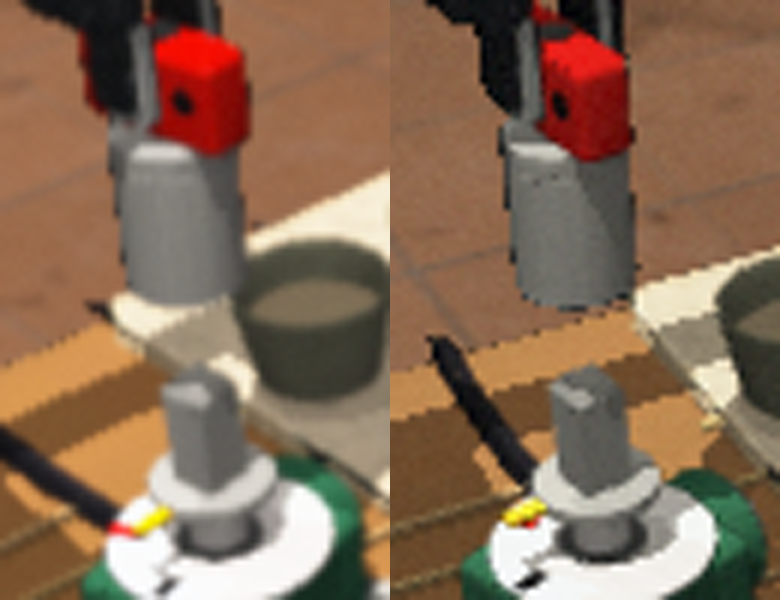

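In the crop: scene skirt columns 125–245 at row 275, drive 166–243 at row 430, collar 150–277. Side skirt 518–632 at row 260, drive about 550–628 at row 430, collar 531–661. These show alignment within about 1 px. I'll compare against projected axes.

```bash
python3 - <<'E'
from h import *
C=[440.6,40.2]
for n,x,y,skl,drl,col in(("scene",211,130,(185,270),(204.5,430),(213.5,482)),("side",228,103,(575,260),(589,430),(596,488))):
    s=snap(n); off=0 if n=="scene" else 390
    f=lambda p:np.array([(p[0]-off)/6+x,p[1]/6+y])
    for nm,p,zs in(("skirt",skl,(175,195)),("drive",drl,(110,140)),("collar",col,(82,92))):
        o=f(p); a,b=proj(s,[C+[zs[0]],C+[zs[1]]]); t=(o[1]-a[1])/(b[1]-a[1]); print(n,nm,"obs",o.round(2),"axis col at row",(a[0]+t*(b[0]-a[0])).round(2),"z",round(zs[0]+t*(zs[1]-zs[0]),1))
    a,b,c=proj(s,[C+[150],[C[0]+10,C[1],150],[C[0],C[1]+10,150]]); print("px per 10mm x,y",(b-a).round(2),(c-a).round(2))
E
```

```text
scene skirt obs [241.83 175.  ] axis col at row 241.17 z 175.6
scene drive obs [245.08 201.67] axis col at row 244.77 z 107.0
scene collar obs [246.58 210.33] axis col at row 245.95 z 83.5
px per 10mm x,y [ 3.74 -1.78] [-2.73 -1.73]
side skirt obs [258.83 146.33] axis col at row 258.83 z 178.5
side drive obs [261.17 174.67] axis col at row 261.86 z 106.5
side collar obs [262.33 184.33] axis col at row 262.9 z 80.4
px per 10mm x,y [ 4.3  -1.22] [-1.75 -2.12]
```

Wrist-based alignment is best here because the two far views are ill-conditioned. Descend to just above the highest possible drive top, then by small force-watched steps.

```bash
python3 -m handwheel '0 0 0 0 0 15 15;0 0 0 0 0 27 15;0 0 0 0 0 27 15'; python3 -m handwheel '0 0 0 0 0 1.5 15;0 0 0 0 0 3 15'; python3 -m handwheel '0 0 0 0 0 1.5 15;0 0 0 0 0 3 15'
```

```text
time: 5.9
tool_pos: [440.2, 39.7, 213.2]
tcp_rot: [-179.8, -0.0, 99.8]
ft_force: [0.3, 0.1, -3.0]
finger_gap: 21.2
grip_force: 59.7
time: 6.15
tool_pos: [441.7, 39.8, 212.6]
tcp_rot: [180.0, 0.0, 99.8]
ft_force: [0.7, -0.2, -2.0]
finger_gap: 21.1
grip_force: 59.7
time: 6.4
tool_pos: [441.5, 39.8, 209.3]
tcp_rot: [180.0, 0.0, 99.8]
ft_force: [-0.2, 0.1, -1.5]
finger_gap: 21.6
grip_force: 59.7
```

```bash
python3 - <<'E'
from h import *
o=[]
for n in("scene","side"):
    s=snap(n); u=proj(s,[440.6,40.2,130])[0]; x,y=int(u[0])-32,int(u[1])-42; print(n,x,y)
    o.append(cv2.resize(s["pixels"][y:y+80,x:x+65],None,fx=6,fy=6,interpolation=cv2.INTER_CUBIC))
cv2.imwrite("pics/c5.png",np.hstack(o))
E
```

```text
scene 211 150
side 228 123
```

View pics/c5.png

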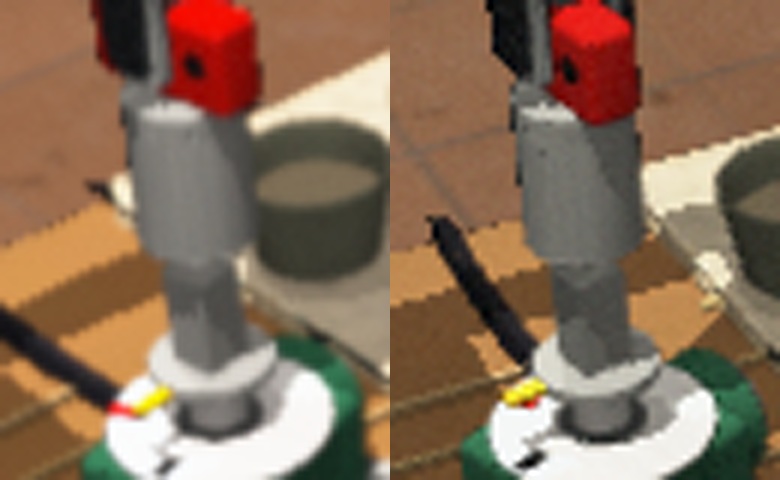

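Scene skirt 137–258 (centre 197) sits over drive 167–243 with the axis predicted at 196. Side skirt centre 582 against axis 585. It's aligned within noise, so I continue down.

```bash
python3 -m handwheel '0 0 0 0 0 1 15;0 0 0 0 0 2 15'; python3 -m handwheel '0 0 0 0 0 1 15;0 0 0 0 0 2 15'; python3 -m handwheel '0 0 0 0 0 1 15;0 0 0 0 0 2 15' | grep -E 'pos|ft'
```

```text
time: 6.75
tool_pos: [441.4, 39.8, 207.2]
tcp_rot: [180.0, 0.0, 99.8]
ft_force: [0.2, 0.2, -2.1]
finger_gap: 21.4
grip_force: 59.7
time: 7.0
tool_pos: [441.4, 39.8, 205.1]
tcp_rot: [-180.0, -0.0, 99.8]
ft_force: [0.1, 0.4, -2.8]
finger_gap: 21.0
grip_force: 59.7
tool_pos: [441.4, 39.8, 203.2]
ft_force: [-0.1, -0.1, -2.4]
```

```bash
python3 -m handwheel '0 0 0 0 0 1 15;0 0 0 0 0 2 15' | grep -E 'pos|ft'; python3 -m handwheel '0 0 0 0 0 1 15;0 0 0 0 0 2 15' | grep -E 'pos|ft'
```

```text
tool_pos: [441.4, 39.8, 201.2]
ft_force: [-0.0, -0.6, -1.9]
tool_pos: [441.4, 39.8, 199.2]
ft_force: [-0.1, -0.3, -1.5]
```

```bash
python3 -m handwheel '0 0 0 0 0 1 15;0 0 0 0 0 2 15' | grep -E 'pos|ft'; python3 -m handwheel '0 0 0 0 0 1 15;0 0 0 0 0 2 15' | grep -E 'pos|ft'
```

```text
tool_pos: [441.4, 39.8, 197.2]
ft_force: [0.1, 0.3, -2.7]
tool_pos: [441.4, 39.8, 195.2]
ft_force: [-0.7, -0.4, -1.3]
```

```bash
python3 -m handwheel '0 0 0 0 0 1 15;0 0 0 0 0 1.5 15' | grep -E 'pos|ft'
```

```text
tool_pos: [441.4, 39.8, 193.7]
ft_force: [0.2, -0.2, -2.5]
```

```bash
python3 -m handwheel '0 0 0 0 0 1 15;0 0 0 0 0 2 15' | grep -E 'pos|ft'; python3 -m handwheel '0 0 0 0 0 1 15;0 0 0 0 0 1.5 15' | grep -E 'pos|ft'
```

```text
tool_pos: [441.4, 39.8, 191.7]
ft_force: [0.2, 0.4, -1.8]
tool_pos: [441.3, 39.8, 190.1]
ft_force: [-0.4, 0.4, -1.6]
```

```bash
python3 -m handwheel '0 0 0 0 0 1 15;0 0 0 0 0 1.5 15' | grep -E 'pos|ft'
```

```text
tool_pos: [441.4, 39.8, 188.6]
ft_force: [-0.3, -0.7, -1.9]
```

```bash
python3 -m handwheel '0 0 0 0 0 1 15;0 0 0 0 0 2 15' | grep -E 'pos|ft'; python3 -m handwheel '0 0 0 0 0 1 15;0 0 0 0 0 1.5 15' | grep -E 'pos|ft'
```

```text
tool_pos: [441.5, 40.0, 186.9]
ft_force: [-0.7, 1.7, 0.1]
tool_pos: [441.7, 40.1, 185.7]
ft_force: [-0.2, 2.9, 3.7]
```

```bash
python3 -m handwheel '0 0 0 0 0 1 15;0 0 0 0 0 1.5 15' | grep -E 'pos|ft'
```

```text
tool_pos: [441.5, 40.2, 183.7]
ft_force: [-0.1, 4.0, 1.6]
```

Contact with the flare is guiding the key towards +y (4 N, 0.4 mm). I follow with a +y correction.

```bash
python3 -m handwheel '0 0 0 0.7 0.1 0.7 15;0 0 0 0.7 0.1 1.5 15' | grep -E 'pos|ft|tcp'; python3 -c "
from h import *
print(r.sense()['wrist_torque'])"
```

```text
tool_pos: [441.6, 40.5, 182.5]
tcp_rot: [180.0, 0.0, 99.8]
ft_force: [0.8, 2.8, 4.0]
[ 0.79715817 -0.02846519 -0.00914608]
```

```bash
python3 -m handwheel '0 0 0 0 0 0.7 15;0 0 0 0 0 1.5 15' | grep -E 'pos|ft|tcp'
```

```text
tool_pos: [441.6, 40.5, 181.0]
tcp_rot: [180.0, 0.0, 99.8]
ft_force: [0.7, 3.1, 5.2]
```

```bash
python3 -m handwheel '0 0 0 0.7 0.1 0.5 15;0 0 0 0.7 0.1 1.2 15' | grep -E 'pos|ft|tcp'
```

```text
tool_pos: [441.4, 41.0, 179.5]
tcp_rot: [180.0, 0.0, 99.8]
ft_force: [0.6, 1.4, 2.4]
```

```bash
python3 -m handwheel '0 0 0 0 0 0.7 15;0 0 0 0 0 1.5 15' | grep -E 'pos|ft|tcp'; python3 -c "
from h import *
print(r.sense()['wrist_torque'])"
```

```text
tool_pos: [441.3, 41.1, 177.8]
tcp_rot: [-180.0, 0.0, 99.8]
ft_force: [2.2, 0.5, 2.0]
[ 0.23746828 -0.40462478  0.01934043]
```

```bash
python3 -m handwheel '0 0 0 0.1 0.4 1 15;0 0 0 0.1 0.4 2 15' | grep -E 'pos|ft|tcp'; python3 -m handwheel '0 0 0 0 0 1 15;0 0 0 0 0 2 15' | grep -E 'pos|ft|tcp'
```

```text
tool_pos: [441.5, 41.2, 175.8]
tcp_rot: [-180.0, 0.0, 99.8]
ft_force: [0.3, -0.2, 2.4]
tool_pos: [441.6, 41.3, 173.9]
tcp_rot: [-180.0, 0.0, 99.8]
ft_force: [-0.6, -0.3, 1.2]
```

```bash
python3 -m handwheel '0 0 0 0 0 0.7 15;0 0 0 0 0 1.5 15' | grep -E 'pos|ft|tcp'; python3 -c "
from h import *
print(r.sense()['wrist_torque'])"
```

```text
tool_pos: [441.6, 41.3, 172.5]
tcp_rot: [-180.0, -0.0, 99.8]
ft_force: [-1.1, -0.1, 2.4]
[-0.13555363  0.16845661  0.01050417]
```

```bash
python3 -m handwheel '0 0 0 0 0 1 15;0 0 0 0 0 2 15;0 0 0 0 0 3 15' | grep -E 'pos|ft'; python3 -m handwheel '0 0 0 0 0 1 15;0 0 0 0 0 2 15' | grep -E 'pos|ft'
```

```text
tool_pos: [441.6, 41.4, 169.4]
ft_force: [-1.5, -0.1, 2.9]
tool_pos: [441.6, 41.4, 167.4]
ft_force: [-1.7, -0.5, 2.4]
```

```bash
python3 -m handwheel '0 0 0 0 0 1 15;0 0 0 0 0 2 15' | grep -E 'pos|ft'
```

```text
tool_pos: [441.6, 41.4, 165.4]
ft_force: [-2.7, -0.1, 3.2]
```

```bash
python3 -m handwheel '0 0 0 0 -0.3 1 15;0 0 0 0 -0.3 2 15' | grep -E 'pos|ft'; python3 -m handwheel '0 0 0 0 0 1 15;0 0 0 0 0 2 15' | grep -E 'pos|ft'
```

```text
tool_pos: [441.5, 41.4, 163.5]
ft_force: [-1.3, -0.5, 2.5]
tool_pos: [441.5, 41.4, 161.5]
ft_force: [-1.0, -0.9, 3.0]
```

```bash
python3 -m handwheel '0 0 0 0 0 1 15;0 0 0 0 0 2 15' | grep -E 'pos|ft'
```

```text
tool_pos: [441.4, 41.3, 159.4]
ft_force: [-0.2, 0.6, 0.6]
```

```bash
python3 -m handwheel '0 0 0 0 0 0.7 15;0 0 0 0 0 1.4 15' | grep -E 'pos|ft'
```

```text
tool_pos: [441.3, 41.4, 157.8]
ft_force: [0.3, -0.2, -1.7]
```

```bash
python3 -m handwheel '0 0 0 0 0 0.5 15;0 0 0 0 0 1 15' | grep -E 'pos|ft'
```

```text
tool_pos: [441.3, 41.4, 156.8]
ft_force: [0.7, 1.0, -2.1]
```

```bash
python3 -m handwheel '0 0 0 0 0 0.5 15;0 0 0 0 0 0.8 15' | grep -E 'pos|ft'
```

```text
tool_pos: [441.2, 41.3, 156.1]
ft_force: [0.4, -0.9, -1.3]
```

The axial force vanished at TCP z of about 158.5, so the ball clicked. I continue the last millimetres until the collar pushes back.

```bash
python3 -m handwheel '0 0 0 0 0 0.5 15;0 0 0 0 0 0.5 15' | grep -E 'pos|ft'
```

```text
tool_pos: [441.3, 41.3, 155.7]
ft_force: [-0.2, 0.7, -2.2]
```

```bash
python3 -m handwheel '0 0 0 0 0 0.5 15;0 0 0 0 0 0.5 15' | grep -E 'pos|ft'
```

```text
tool_pos: [441.3, 41.3, 155.3]
ft_force: [0.4, 0.0, -2.1]
```

```bash
python3 -m handwheel '0 0 0 0 0 0.5 15;0 0 0 0 0 0.5 15' | grep -E 'pos|ft'
```

```text
tool_pos: [441.4, 41.3, 155.0]
ft_force: [-1.1, -0.5, -0.5]
```

```bash
python3 -m handwheel '0 0 0 0 0 0.4 15;0 0 0 0 0 0.4 15' | grep -E 'pos|ft'
```

```text
tool_pos: [441.5, 41.3, 154.7]
ft_force: [-1.4, -0.8, 3.9]
```

```bash
python3 -m handwheel '0 0 0 0 0 0.4 15;0 0 0 0 0 0.4 15' | grep -E 'pos|ft'
```

```text
tool_pos: [441.5, 41.3, 154.4]
ft_force: [-3.6, -0.4, 5.1]
```

The key is home with about 7 N on the collar. Now turn clockwise by about 30°, then check the forces.

```bash
python3 -m handwheel '0 0 0 0 -0.3 -0.2 15;0 0 6 0 -0.3 -0.2 15;0 0 12 0 -0.3 -0.2 15;0 0 18 0 -0.3 -0.2 15;0 0 24 0 -0.3 -0.2 15;0 0 30 0 -0.3 -0.2 15;0 0 30 0 -0.3 -0.2 15' | grep -E 'pos|ft|rot|time';python3 -c "
from h import *
print(r.sense()['wrist_torque'])"
```

```text
time: 16.25
tool_pos: [441.7, 41.2, 154.6]
tcp_rot: [179.9, -0.0, 69.8]
ft_force: [0.3, -0.6, 2.7]
[-0.23244166 -0.14571507 -0.03845087]
```

```bash
python3 -m handwheel '0 0 6 0 0 0 15;0 0 12 0 0 0 15;0 0 18 0 0 0 15;0 0 24 0 0 0 15;0 0 30 0 0 0 15;0 0 31 0 0 0 15;0 0 31 0 0 0 15' | grep -E 'pos|ft|rot|time';python3 - <<'E'
from h import *
print(r.sense()['wrist_torque'])
o=[]
for n in("scene","side"):
    s=snap(n); H,S,V=cv2.split(cv2.cvtColor(s["pixels"],cv2.COLOR_BGR2HSV))
    u=proj(s,[441,40.5,80])[0]; x,y=int(u[0])-32,int(u[1])-50
    for nm,m in dict(y=(H>20)&(H<36)&(S>150)&(V>100),r=((H<6)|(H>174))&(S>150)&(V>70)).items():
        b=np.zeros(H.shape,np.uint8); b[y:y+80,x:x+65]=m[y:y+80,x:x+65]
        k,l,st,c=cv2.connectedComponentsWithStats(b)
        for j in range(1,k):
            if st[j,4]>2:
                print(n,nm,st[j,4],c[j].round(1),[(z,round(float(np.degrees(np.arctan2(*(onz(s,[c[j]],z)[0,:2]-[440.8,40.5])[::-1]))),1)) for z in (58,78,84)])
    o.append(cv2.resize(s["pixels"][y:y+80,x:x+65],None,fx=6,fy=6,interpolation=cv2.INTER_CUBIC))
cv2.imwrite("pics/c6.png",np.hstack(o))
E
```

```text
time: 17.12
tool_pos: [442.1, 40.6, 154.7]
tcp_rot: [179.9, -0.1, 39.0]
ft_force: [3.0, -4.9, 1.6]
[-1.12798893 -0.81318873  0.0924124 ]
scene y 21 [232. 209.] [(58, 90.6), (78, 114.6), (84, 127.3)]
scene r 29 [242.1 168. ] [(58, 56.6), (78, 56.5), (84, 56.4)]
scene r 224 [239.4 182.6] [(58, 60.3), (78, 60.8), (84, 61.0)]
scene r 8 [231.  217.8] [(58, 125.4), (78, 168.7), (84, -179.9)]
side y 18 [248.6 180.7] [(58, 102.1), (78, 123.8), (84, 135.4)]
side r 11 [258.3 142.3] [(58, 71.1), (78, 71.1), (84, 71.1)]
side r 229 [254.3 155.8] [(58, 75.9), (78, 77.0), (84, 77.4)]
side r 12 [249.2 189. ] [(58, 130.0), (78, 177.8), (84, -168.7)]
```

View pics/c6.png

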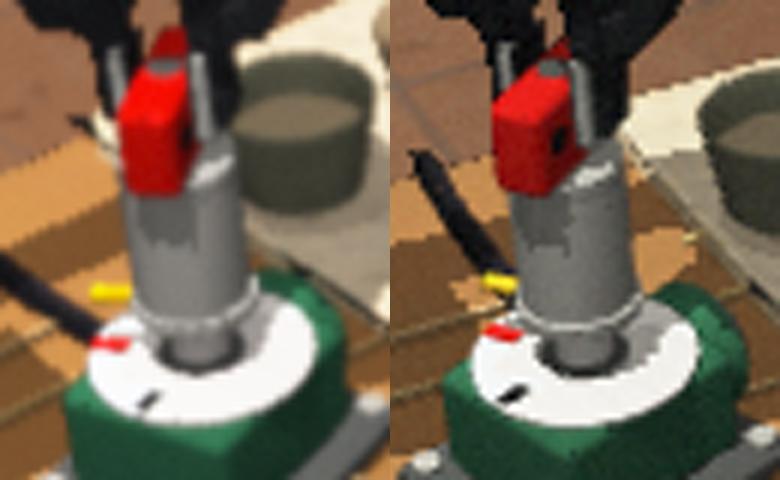

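The pointer (scene crop (110,292), side (500,282)) stands above the red mark (110,344)/(503,333). Kinematically the spindle is about 67–70° against the 68.75° target. I'll relieve the side load, release and lift.

```bash
python3 -m handwheel '0 0 0 -0.1 0.5 0 15;0 0 0 -0.1 0.5 0 15;0 0 0 -0.1 0.5 0 85;0 0 0 -0.1 0.5 0 85;0 0 0 -0.1 0.5 0 85;0 0 0 -0.1 0.5 0 85;0 0 0 -0.1 0.5 0 85' 20| grep -E 'pos|ft|gap|time'
```

```text
time: 18.1
tool_pos: [441.3, 40.9, 154.2]
ft_force: [0.8, -0.3, 0.4]
finger_gap: 85.3
```

```bash
python3 -m handwheel '0 0 0 -0.1 0 -20 85;0 0 0 -0.1 0 -60 85;0 0 0 -0.1 0 -120 85;0 0 0 0 0 -140 85;0 0 0 0 0 -140 85' | grep -E 'pos|ft|gap|time'; python3 - <<'E'
from h import *
o=[]
for n in("wrist","scene","side"):
    s=snap(n); u=proj(s,[441,40.5,110])[0]; w=32 if n!="wrist" else 65;x,y=max(int(u[0])-w,0),max(int(u[1])-w*5//4,0)
    print(n,x,y); o.append(cv2.resize(s["pixels"][y:y+w*5//2,x:x+2*w],(260,325),interpolation=cv2.INTER_CUBIC))
    if n=="wrist":
        H,S,V=cv2.split(cv2.cvtColor(s["pixels"],cv2.COLOR_BGR2HSV))
        for nm,m,z in(("y",(H>18)&(H<36)&(S>140)&(V>90),83),("r",((H<6)|(H>174))&(S>150)&(V>60),58)):
            b=np.zeros(H.shape,np.uint8); b[y:y+160,x:x+130]=m[y:y+160,x:x+130]
            k,l,st,c=cv2.connectedComponentsWithStats(b)
            for j in range(1,k):
                if st[j,4]>15: d=onz(s,[c[j]],z)[0,:2]-[441,40.7]; print(nm,st[j,4],c[j].round(1),np.hypot(*d),np.degrees(np.arctan2(d[1],d[0])))
cv2.imwrite("pics/c7.png",np.hstack(o))
E
```

```text
time: 18.73
tool_pos: [442.2, 40.8, 295.6]
ft_force: [-0.1, 0.1, -0.2]
finger_gap: 85.0
wrist 252 100
y 55 [291.5 179.5] 31.80161669689125 133.38780025563233
r 1385 [317.  194.1] 27.46145498687718 -141.38668151615533
r 40 [290.5 174.6] 35.14581683949976 130.24140745302023
scene 212 160
side 229 133
```

View pics/c7.png

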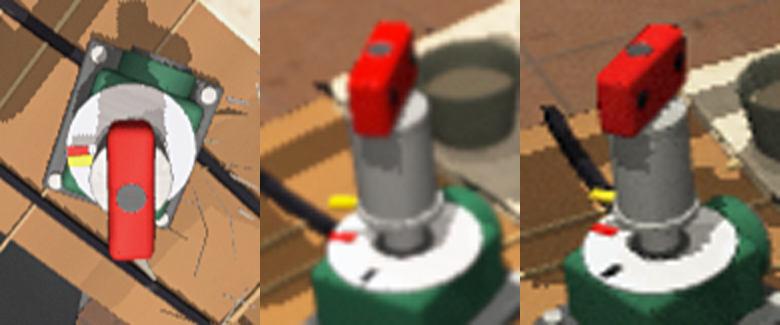

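The key stands upright on the collar, and the gripper is clear. The pointer is at 133.4° against the red mark at 130.2°, which is 0.055 rad off and within 0.15.

```bash
python3 -c "
from bench import workorder
print(workorder.hand_in())"
```

```text
the job is handed in; nothing more can be done
None
```

I handed the job in at about 19 s: the red key is clicked home and upright on the drive, the pointer is about 0.06 rad short of the red mark (0.15 allowed), and the gripper is clear; the judge returned no verdict.

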